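# Tip the printing block onto the blank sheet and press the print

### The job

Push the standing wooden printing block near its top so that it topples over and lands flat inside the green frame on the blank sheet (touching the line is fine), never on the sheet that is already printed. Do not pick the block up, and leave the dye bottle, the jar and the mallet alone. Then press straight down with the fingertips on the middle of the block's upturned face, with about 10 N, and finish while still pressing.

Things in the scene. Friction and masses are not known exactly. Their poses are not given: they have to be found in the camera images.
- block: Printing block of pale wood, 90 mm wide (its x) by 36 mm thick (its y) by 140 mm tall (its z), 0.2 to 0.4 kg, with the same dark green leaf on both broad faces. It starts standing on end on the board, over the seam between the two sheets, its broad faces looking roughly (within 0.1 rad) at the sheets; it may be pushed over either way. Origin: centre of its underside. When it has been toppled its upturned face is 36 mm above the board (51 mm above the table).
- block_mid (a point): Centre of the block's volume, 70 mm along its z from the origin.
- block_c0 (a point): Corner of the block in the mid plane of its thickness: x = -45 mm, z = 0 in the block's frame.
- block_c1 (a point): Corner of the block in the mid plane of its thickness: x = +45 mm, z = 0.
- block_c2 (a point): Corner of the block in the mid plane of its thickness: x = -45 mm, z = 140 mm.
- block_c3 (a point): Corner of the block in the mid plane of its thickness: x = +45 mm, z = 140 mm.
- board: Dark wooden printing board fixed to the table, 190 mm (its x) by 400 mm (its y) by 15 mm thick. Origin: centre of its underside. The two sheets lie on it side by side along its y; its place and yaw vary.
- blank_sheet: Blank cream sheet, flat and fixed on the board, 170 mm (its x) by 176 mm (its y), under 1.5 mm thick, with a green frame whose lines are 4 mm wide and measure 138 mm (x) by 172 mm (y) over their outer edges. Origin: centre of sheet and frame, on the board's top (15 mm above the table), 92 mm from the board's middle along the board's y, on either side; its axes are parallel to the board's.
- printed_sheet: The other sheet, of the same size, fixed at the same distance on the opposite side of the block: it has a grey frame and a large green leaf already printed on it. Origin as for the blank sheet.
- dye_bottle: Amber dye bottle with a black cap, standing on the table on the robot's side of the board, 40 mm across, 95 mm tall. Origin: centre of its underside. Not to be moved.
- jar: Glass jar with a brass lid, standing on the table on the robot's side of the board, 60 mm across, 70 mm tall. Origin: centre of its underside. Not to be moved.
- mallet: Mallet with a black handle lying on the table beyond the board, about 240 mm long. Origin under its middle. Not to be moved.
There are look-alikes about, which are no part of the job. There is more than one size of the block; the one meant has the size given above.

How it is judged:
On the way:
1. the block lies flat inside the green frame of the blank sheet ((angle between block's own y axis and vertical below 0.1 rad or angle between block's own y axis and vertical above 3.04 rad) and x of block_c0 in the frame of blank_sheet between -0.069 and 0.069 m and y of block_c0 in the frame of blank_sheet between -0.086 and 0.086 m and x of block_c1 in the frame of blank_sheet between -0.069 and 0.069 m and y of block_c1 in the frame of blank_sheet between -0.086 and 0.086 m and x of block_c2 in the frame of blank_sheet between -0.069 and 0.069 m and y of block_c2 in the frame of blank_sheet between -0.086 and 0.086 m and x of block_c3 in the frame of blank_sheet between -0.069 and 0.069 m and y of block_c3 in the frame of blank_sheet between -0.086 and 0.086 m), for 0.2 s.
At the end, for the whole second after the job is handed in: The block lies flat (within 0.1 rad) and still on the board, its four corners within the outer edges of the green frame, and the fingers press on it with more than 4 N within 40 mm of the middle of its upturned face (all of step 1 and linear speed of block below 0.02 m/s and contact force between the fingers and block above 4 N and horizontal distance between the grasp point and block_mid below 0.04 m and height (world z) of block below 0.045 m); the arm keeps its last pose, push and grip.
It fails at once if the block is lifted (its foot more than 35 mm or its middle more than 85 mm above the board) (height (world z) of block above 0.05 m or height (world z) of block_mid above 0.1 m).
It fails at once if the block falls onto the printed sheet (horizontal distance between block_mid and printed_sheet below 0.05 m).
It fails at once if the block is pressed or struck with more than 60 N (contact force between the fingers and block above 60 N).
It fails at once if the dye bottle, the jar or the mallet is moved by more than 20 mm (distance of any of dye_bottle, jar, mallet from where it was at the start of the episode above 0.02 m).
It also fails if it takes over 35 s, if anything falls off the work surface, if the arm or the gripper's body presses on something with over 40 N, if the wrist force passes 120 N, or if a joint passes its speed limit or range.

### The arm

A 6-joint arm with a two-finger parallel gripper is mounted at the origin on the work surface. World frame = base frame: x ahead of the robot, y to its left, z up, the work surface at z = 0. Lengths are in m, angles in rad, forces in N, time in s.
With the tool pointing down it reaches from about 0.3 to 0.775 m from the base axis. Payload 14.6 kg.
Tool frame: the origin (TCP) lies on the centre line of the jaws, within the pads' length; the fingertips stand 14 mm ahead of it and the grasp point (between the pads) lies 5 mm behind it; x points along the fingers, y is the direction in which the jaws open and shut, and the axes are right-handed (so a half turn about x gives the same grasp; the last joint's range is limited). The gripper opens to 94 mm and grips with 3 to 60 N. Pads are 16 mm wide; open, the fingers measure 119 mm over their backs; the gripper's body (75 mm by 177 mm) begins 78 mm behind the grasp point.
Start: joints at [1.266, 0.3, 1.521, -0, 1.321, -0.067], TCP at [0.13, 0.535, 0.219] pointing down, gripper open.
Joint ranges: [-3.03, 3.03], [-0.79, 2.21], [0.23, 2.52], [-1.04, 4.18], [0, 3.07], [-2.55, 2.55]. Speed limits (rad/s): [2.22, 2.22, 2.57, 3.14, 3.14, 3.14].

### API

Orientations are given as [roll, pitch, yaw] about the fixed x, y, z axes, in that order (R = Rz(yaw) Ry(pitch) Rx(roll)).
In Python, from station import * gives the robot as it stands. The module is installed in compiled form; this text tells all that it offers.
- The arm moves only by the shell command python3 -m handwheel 'ROWS' [FORCE]. ROWS is JSON, a list of rows, each a list of 3 entries, a list of its own where there are three numbers: the shift along the tool's x, y, z in mm, then the turn about the tool's x in rad, then the gripper command: -1 is fully open, 1 is shut, values between are in proportion. In form: [[[dx, dy, dz], spin, gripper], ...]. A call has exactly 5 rows; each row is the pose to reach, as a shift and turn from the pose measured when the call began, along the tool's axes at that moment; what a row does not reach only later rows make up. A row lasts 1/10 s, in which the tool goes at most 50 mm and 8.59 degrees, less where a joint would pass 70% of its speed; a pose out of reach is approached as far as the arm can. A call with a gripper value outside its range is refused whole. The fingers move at their own pace and stop on an object; FORCE is the grip in N (left out, the last holds). Time passes only in rows, so rows that repeat a pose let the fingers close, or fill a call up. It gives the time, the measured TCP pose, the force and the opening at its end, in the units of the state.
- get_obs(): the state, without advancing time (a new reading comes with each control period).
- camera(name): name is "side" or "top"; returns (picture, depth): 400x640x3 uint8, blue, green, red; 400x640 float32, m along the optical axis (not along the pixel's ray), 0 where there is no reading.
- camera_info(name): a dict with "fx", "fy", "cx", "cy" (pixels), "extrinsics" (4x4, takes a point from camera to world coordinates). Camera axes: x right, y down, z forward; pixel columns grow to the right and rows downward; lengths in m; the calibration is good to about 2 mm. A picture is of the moment at which its call begins. camera_info takes no time and is no camera call.
- hand_in(): hands the job in, once; it reports no verdict.
The state is a dict: "time_s": time; "qpos": joint angles; "joint_vel": joint speeds; "tau": joint torques, N m; "ee_pos": TCP position; "eef_rot": TCP orientation; "force": force on the tool from outside, world axes, zero at the start; "moment": the same for the moment, N m; "grip_width": finger opening in m.
Only numpy, scipy, OpenCV 4.12 (cv2) and the standard library are available. Lean on these libraries where they do the work, as an engineer would, in place of code of your own. Each camera call takes 0.05 s, during which the arm holds its last target. There are 200 camera calls.

## Working session

There is one attempt and no reset: what is moved stays moved. The work goes in short steps, Python scripts to look and compute and a shell command to move; the robot and the scene stay as the last step left them, time stands still between calls to the robot, and variables do not carry over. Pictures are saved under pics/ and viewed, about 8 in all and at most 12, crops included, and the job is handed in when it is done.

```bash
mkdir -p pics
cat > h.py <<'E'
from station import *
import numpy as np, cv2
def pts(name,depth):
    i=camera_info(name);v,u=np.mgrid[:400,:640]
    P=np.stack([(u-i['cx'])/i['fx']*depth,(v-i['cy'])/i['fy']*depth,depth,np.ones_like(depth)],-1)
    return (P@np.array(i['extrinsics']).T)[...,:3]
def ray(name,u,v,z):
    i=camera_info(name);E=np.array(i['extrinsics'])
    d=E[:3,:3]@[(u-i['cx'])/i['fx'],(v-i['cy'])/i['fy'],1];o=E[:3,3]
    return o+d*(z-o[2])/d[2]
E
python3 - <<'E'
from h import *
for n in('top','side'):
    p,d=camera(n);cv2.imwrite(f'pics/{n}0.png',p);np.save(f'{n}0.npy',d)
    i=camera_info(n);print(n,i['fx'],i['cx'],i['cy'],np.round(i['extrinsics'],3).tolist())
o=get_obs();print({k:np.round(o[k],3).tolist() for k in o})
E
```

```text
top 373.1699604409028 322.86846772640547 203.98090942185826 [[0.017, -0.981, 0.195, 0.376], [-1.0, -0.02, -0.017, -0.018], [0.021, -0.194, -0.981, 1.003], [0.0, 0.0, 0.0, 1.0]]
side 486.00348133216585 315.93394968224254 203.61302368609648 [[-0.991, -0.106, 0.084, 0.473], [-0.135, 0.731, -0.669, 0.82], [0.01, -0.674, -0.739, 1.041], [0.0, 0.0, 0.0, 1.0]]
{'time_s': 0.1, 'qpos': [1.266, 0.3, 1.522, 0.0, 1.321, -0.067], 'joint_vel': [0.0, -0.002, -0.002, -0.0, -0.0, -0.001], 'tau': [0.002, -53.265, -35.328, 0.071, 0.023, -0.0], 'ee_pos': [0.13, 0.534, 0.219], 'eef_rot': [-1.654, 1.57, -1.892], 'force': [-0.303, -1.262, 0.864], 'moment': [0.001, 0.01, 0.001], 'grip_width': 0.094}
```

View pics/top0.png

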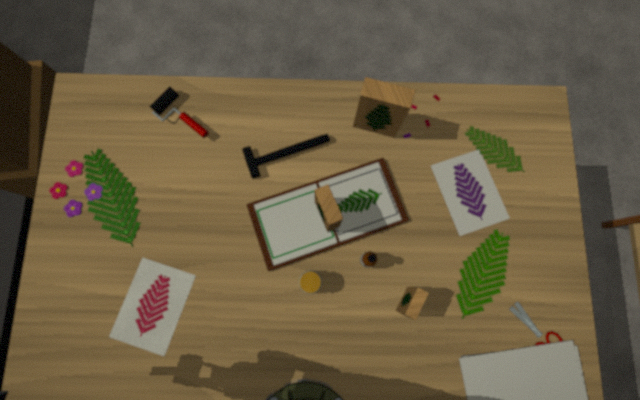

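View pics/side0.png

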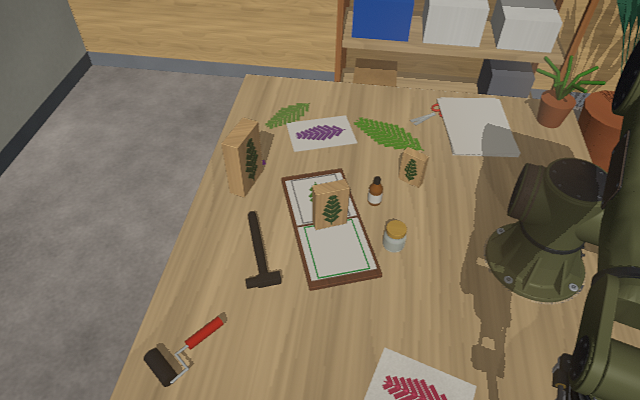

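Top view: block candidates are the one over the seam at (328,207), a bigger one at (385,105) and a smaller one at (413,300). The first stands on the board, so I choose it. The blank sheet with the green frame is on its left (about 295,228), which is world +y. The jar is at (311,282), the bottle at (370,258) and the mallet at (290,150).

```bash
cat > m.py <<'E'
from h import *
import sys
p=cv2.imread('pics/top0.png');d=np.load('top0.npy');P=pts('top',d)
# block top by height
def top(m): 
    c=max(cv2.findContours(m.astype(np.uint8),0,2)[0],key=cv2.contourArea); return c[:,0]
X,Y,Z=P[...,0],P[...,1],P[...,2]
for nm,box,z0 in(('seam',(170,245,300,355),.14),('big',(70,140,350,420),.14),('small',(280,325,390,435),.07)):
    a,b,c,e=box;m=np.zeros(d.shape,bool);m[a:b,c:e]=Z[a:b,c:e]>z0
    if m.sum()<10: print(nm,'none',Z[a:b,c:e].max());continue
    z=np.median(Z[m]);q=top(m&(Z>z-.015))
    W=np.array([ray('top',u,v,z) for u,v in q])[:,:2].astype(np.float32)
    print(nm,'z',z,cv2.minAreaRect(W),'npx',m.sum(), q.mean(0))
hsv=cv2.cvtColor(p,cv2.COLOR_BGR2HSV)
# board: dark brown border
R=np.zeros(d.shape,np.uint8);R[150:280,235:420]=1
w=(((Z>.008)&(Z<.03)&(R>0))).astype(np.uint8)
W=P[w>0][:,:2].astype(np.float32); 
c=max(cv2.findContours(cv2.morphologyEx(w,cv2.MORPH_CLOSE,np.ones((9,9))),0,2)[0],key=cv2.contourArea)
Wc=np.array([ray('top',u,v,.015) for u,v in c[:,0]])[:,:2].astype(np.float32)
print('board',cv2.minAreaRect(Wc))
g=((hsv[...,0]>45)&(hsv[...,0]<85)&(hsv[...,1]>60)&(R>0)).astype(np.uint8);g[:,322:]=0
ys,xs=np.nonzero(g)
Wg=np.array([ray('top',u,v,.016) for u,v in zip(xs,ys)])[:,:2].astype(np.float32)
print('frame',len(xs),cv2.minAreaRect(Wg))
for nm,b in(('jar',(265,300,295,330)),('bottle',(245,272,355,382)),('mallet',(130,182,238,335))):
    a,bb,c,e=b;m=Z[a:bb,c:e]>(.012 if nm=='mallet' else .04);Q=P[a:bb,c:e][m];print(nm,np.median(Q,0),Q.min(0),Q.max(0))
cv2.imwrite('pics/crop0.png',cv2.resize(p[140:290,230:440],None,fx=3.8,fy=3.8,interpolation=2))
E
python3 m.py
```

```text
seam z 0.154904446278177 ((0.5456379055976868, -0.04404544085264206), (0.09119388461112976, 0.037160709500312805), 23.76423454284668) npx 646 [328.09876543 204.34567901]
big z 0.19080742563016928 ((0.8078404664993286, -0.17856232821941376), (0.12315186858177185, 0.05781343951821327), 75.62482452392578) npx 1531 [386.0125  93.9375]
small z 0.10885500415331906 ((0.3240032494068146, -0.2537209093570709), (0.03151790797710419, 0.07038702070713043), 61.555450439453125) npx 498 [415.6119403  302.82089552]
board ((0.555196225643158, -0.04511575400829315), (0.19721579551696777, 0.3989165425300598), 20.816360473632812)
frame 272 ((0.5950194597244263, 0.07289674133062363), (0.3058164715766907, 0.16366569697856903), 20.108598709106445)
jar [ 0.36845571 -0.00566971  0.06987819] [ 0.34118301 -0.03347205  0.0402962 ] [0.39584646 0.02444279 1.0028207 ]
bottle [ 0.42516135 -0.14897022  0.06767552] [ 0.37617557 -0.17066951  0.04011441] [ 0.44503498 -0.01793479  1.0028207 ]
mallet [0.70840722 0.07445546 0.02324472] [ 0.37617557 -0.06480011  0.0120476 ] [0.77332733 0.19109967 1.0028207 ]
```

View pics/crop0.png

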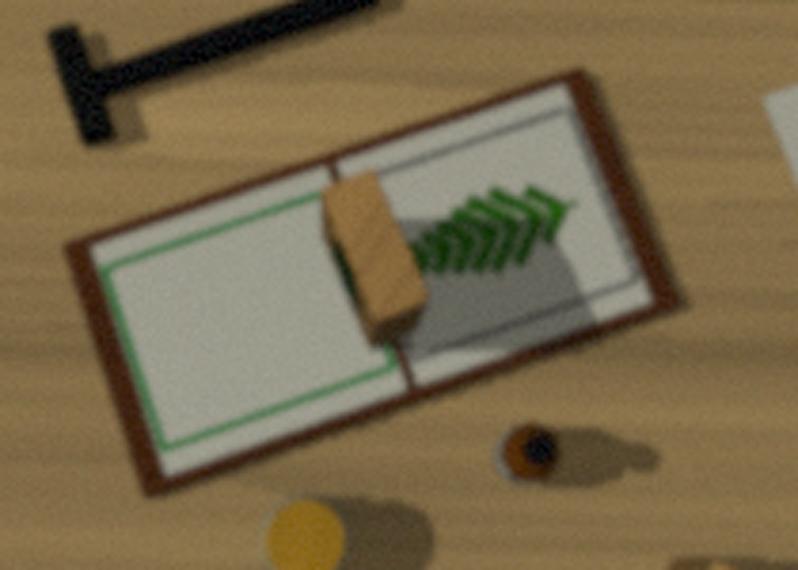

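The crop confirms the choice: it stands on the seam and measures 91×37 mm with its top at z=0.155. The big one is 123×58 mm and the small one 70×32 mm. The green frame is on the left of the crop. I'll refine the frame and yaw by line fits and work out the approach.

```bash
cat > plan.py <<'E'
from h import *
import sys
from scipy.spatial.transform import Rotation as R
def plan(tgt,head):   # world TCP, heading of tool y (deg)
    o=get_obs();M=R.from_euler('xyz',o['eef_rot']).as_matrix()
    s=M.T@(np.array(tgt)-o['ee_pos'])*1000
    h=np.degrees(np.arctan2(M[1,1],M[0,1]));sp=-np.radians((head-h+180)%360-180)
    print('t',round(float(o['time_s']),2),'pos',np.round(o['ee_pos'],4),'y-head %.1f'%h,'F',np.round(o['force'],1),'shift',s.round(1),'spin %.3f'%sp,'tilt',M[2,0].round(4),'w',round(float(o['grip_width']),3))
if __name__=='__main__': plan([float(a) for a in sys.argv[1:4]],float(sys.argv[4]))
E
python3 - <<'E'
from h import *
p=cv2.imread('pics/top0.png');hsv=cv2.cvtColor(p,cv2.COLOR_BGR2HSV)
g=((hsv[...,0]>40)&(hsv[...,0]<90)&(hsv[...,1]>50)).astype(np.uint8)
ys,xs=np.nonzero(g);W=np.array([ray('top',u,v,.016) for u,v in zip(xs,ys)])[:,:2]
th=np.radians(20.3);C=np.array([.5552,-.0451])
for it in range(3):
    A=np.array([[np.cos(th),np.sin(th)],[-np.sin(th),np.cos(th)]])
    b=(W-C)@A.T
    ls=[];
    for sx in(-1,1):
        m=(abs(b[:,0]-sx*.067)<.010)&(b[:,1]>.025)&(b[:,1]<.165)
        ls.append((np.polyfit(b[m,1],b[m,0],1),m.sum()))
    m=(abs(b[:,1]-.176)<.010)&(abs(b[:,0])<.055);e=(np.polyfit(b[m,0],b[m,1],1),m.sum())
    print(np.degrees(th),[(l[0].round(4),l[1]) for l in ls],e[0].round(4),e[1])
    k=(ls[0][0][0]+ls[1][0][0]-e[0][0])/3; 
    xc=(np.polyval(ls[0][0],.09)+np.polyval(ls[1][0],.09))/2; yc=e[0][1]-.084
    S=C+np.array([xc,yc])@A
    C=S+np.array([0,-.092])@A; th-=np.arctan(k)
A=np.array([[np.cos(th),np.sin(th)],[-np.sin(th),np.cos(th)]])
print('sheet',S,'yaw',np.degrees(th),'boardmid',C)
b=A@(np.array([.5456,-.0440])-S);print('block in sheet frame',b)
json=dict(S=S.tolist(),th=float(th));import json as J;J.dump(json,open('sheet.json','w'))
E
python3 plan.py .566 -.091 .219 23.8
```

```text
t 0.1 pos [0.1295 0.5343 0.219 ] y-head 76.4 F [-0.3 -1.3  0.9] shift [ 4.000e-01 -5.049e+02  5.715e+02] spin 0.918 tilt -1.0 w 0.094Traceback (most recent call last):
  File "<stdin>", line 4, in <module>
  File "h.py", line 8, in ray
    i=camera_info(name);E=np.array(i['extrinsics'])
ValueError: time passes only in moves, steps and waits
```

```bash
sed -i 's/^def pts/from functools import lru_cache\ncamera_info=lru_cache(camera_info)\ndef pts/' h.py
cat > fit.py <<'E'
from h import *
import json
p=cv2.imread('pics/top0.png');hsv=cv2.cvtColor(p,cv2.COLOR_BGR2HSV)
g=((hsv[...,0]>40)&(hsv[...,0]<90)&(hsv[...,1]>50)).astype(np.uint8)
g[:150]=0;g[280:]=0;g[:,:235]=0;g[:,420:]=0
ys,xs=np.nonzero(g);W=np.array([ray('top',u,v,.016) for u,v in zip(xs,ys)])[:,:2]
th=np.radians(20.3);C=np.array([.5552,-.0451])
for it in range(3):
    A=np.array([[np.cos(th),np.sin(th)],[-np.sin(th),np.cos(th)]])
    b=(W-C)@A.T;ls=[]
    for sx in(-1,1):
        m=(abs(b[:,0]-sx*.067)<.010)&(b[:,1]>.025)&(b[:,1]<.165)
        ls.append((np.polyfit(b[m,1],b[m,0],1),m.sum()))
    m=(abs(b[:,1]-.176)<.010)&(abs(b[:,0])<.055);e=(np.polyfit(b[m,0],b[m,1],1),m.sum())
    print(np.degrees(th),[(l[0].round(4),l[1]) for l in ls],e[0].round(4),e[1])
    k=(ls[0][0][0]+ls[1][0][0]-e[0][0])/3
    xc=(np.polyval(ls[0][0],.09)+np.polyval(ls[1][0],.09))/2; yc=e[0][1]-.084
    S=C+np.array([xc,yc])@A
    C=S+np.array([0,-.092])@A; th+=-np.arctan(k)
A=np.array([[np.cos(th),np.sin(th)],[-np.sin(th),np.cos(th)]])
print('sheet',S,'yaw',np.degrees(th),'boardmid',C)
print('block in sheet frame',A@(np.array([.5456,-.0440])-S))
json.dump(dict(S=S.tolist(),th=float(th)),open('sheet.json','w'))
E
python3 fit.py
```

```text
20.3 [(array([-0.0083, -0.0716]), np.int64(95)), (array([-0.0022,  0.062 ]), np.int64(92))] [0.008 0.176] 107
20.652614353609618 [(array([-0.0022, -0.0663]), np.int64(95)), (array([0.004 , 0.0673]), np.int64(91))] [0.0025 0.1759] 107
20.66686119858473 [(array([-0.0019, -0.0669]), np.int64(95)), (array([0.0042, 0.0667]), np.int64(91))] [0.0023 0.176 ] 107
sheet [0.51835482 0.0392779 ] yaw 20.666891049787043 boardmid [ 0.55082473 -0.04680174]
block in sheet frame [-0.00389972 -0.08753457]
```

```bash
python3 -m handwheel '[[[0,-25,30],0.13,-0.3],[[0,-60,68],0.27,-0.3],[[0,-93,105],0.4,-0.3],[[0,-126,142],0.52,-0.3],[[0,-159,180],0.65,-0.3]]'; python3 plan.py .566 -.091 .219 23.8
```

```text
time_s: 0.6
ee_pos: [0.2668, 0.3365, 0.219]
eef_rot: [-0.986, 1.57, -1.879]
force: [0.6, 1.2, 0.1]
grip_width: 0.0615
t 0.6 pos [0.2668 0.3365 0.219 ] y-head 38.9 F [0.6 1.2 0.1] shift [ 3.000e-01 -3.540e+01  5.206e+02] spin 0.263 tilt -1.0 w 0.061
```

```bash
python3 -m handwheel '[[[0,-3,48],0.07,-0.3],[[0,-6,96],0.14,-0.3],[[0,-10,144],0.2,-0.3],[[0,-13,192],0.26,-0.3],[[0,-16,240],0.26,-0.3]]'; python3 plan.py .566 -.091 .219 23.8
```

```text
time_s: 1.1
ee_pos: [0.4057, 0.1377, 0.2192]
eef_rot: [-0.616, 1.57, -1.77]
force: [0.9, 1.1, -0.6]
grip_width: 0.0609
t 1.1 pos [0.4057 0.1377 0.2192] y-head 23.8 F [ 0.9  1.1 -0.6] shift [  0.4  54.2 274. ] spin 0.001 tilt -1.0 w 0.061
```

```bash
python3 -m handwheel '[[[0,9,46],0,-0.3],[[0,18,93],0,-0.3],[[0,28,140],0,-0.3],[[0,37,187],0,-0.3],[[0,46,234],0,-0.3]]'; python3 -m handwheel '[[[0,4,20],0,-0.3],[[0,8,40],0,-0.3],[[20,8,40],0,-0.3],[[45,8,40],0,-0.3],[[72,8,40],0,-0.3]]' ;python3 plan.py .566 -.091 .147 23.8
python3 - <<'E'
from h import *
p,d=camera('top');cv2.imwrite('pics/top1.png',p)
q,d=camera('side')
cv2.imwrite('pics/mix1.png',np.hstack([cv2.resize(p[120:300,230:440],(420,360)),cv2.resize(q[120:300,230:410],(360,360))]))
E
```

```text
time_s: 1.6
ee_pos: [0.543, -0.0596, 0.2191]
eef_rot: [-0.961, 1.57, -2.116]
force: [0.6, 1.0, 0.7]
grip_width: 0.0609
time_s: 2.1
ee_pos: [0.5664, -0.0932, 0.1461]
eef_rot: [-0.905, 1.57, -2.06]
force: [0.5, 0.8, 0.3]
grip_width: 0.0611
t 2.1 pos [ 0.5664 -0.0932  0.1461] y-head 23.8 F [0.5 0.8 0.3] shift [-0.9  0.5 -2.2] spin 0.000 tilt -1.0 w 0.061
```

View pics/mix1.png

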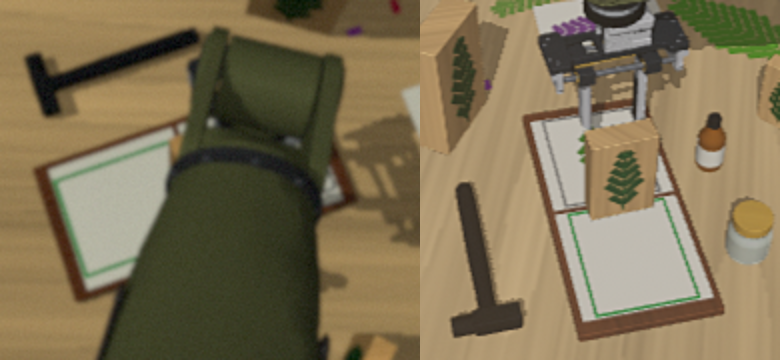

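The fingers stand behind the block, which is still upright (at (622,170) in the mosaic). I push gently along tool −z.

```bash
python3 -m handwheel '[[[0,0,-8],0,-0.3],[[0,0,-14],0,-0.3],[[0,0,-19],0,-0.3],[[0,0,-23],0,-0.3],[[0,0,-27],0,-0.3]]'; python3 -m handwheel '[[[0,0,-4],0,-0.3],[[0,0,-8],0,-0.3],[[0,0,-12],0,-0.3],[[0,0,-16],0,-0.3],[[0,0,-20],0,-0.3]]'
python3 - <<'E'
from h import *
q,d=camera('side')
cv2.imwrite('pics/side2.png',cv2.resize(q[120:300,230:410],(360,360)))
E
```

```text
time_s: 2.7
ee_pos: [0.554, -0.0677, 0.1443]
eef_rot: [-2.025, 1.565, 3.104]
force: [0.0, 0.2, -0.2]
grip_width: 0.0613
time_s: 3.2
ee_pos: [0.5458, -0.0491, 0.1443]
eef_rot: [-2.027, 1.565, 3.102]
force: [0.4, -0.0, 0.2]
grip_width: 0.061
```

View pics/side2.png

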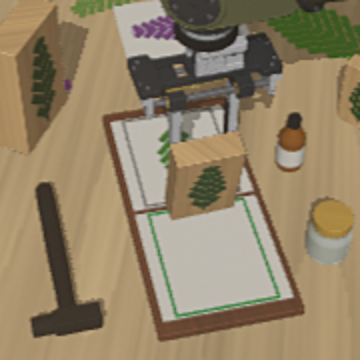

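The block is leaning and its foot holds at the seam (bottom edge about (205,212)). I continue the push.

```bash
python3 -m handwheel '[[[0,0,-4],0,-0.3],[[0,0,-8],0,-0.3],[[0,0,-12],0,-0.3],[[0,0,-16],0,-0.3],[[0,0,-20],0,-0.3]]'; python3 -m handwheel '[[[0,0,-4],0,-0.3],[[0,0,-8],0,-0.3],[[0,0,-8],0,-0.3],[[0,0,-8],0,-0.3],[[0,0,-8],0,-0.3]]'
python3 - <<'E'
from h import *
q,d=camera('side')
cv2.imwrite('pics/side3.png',cv2.resize(q[120:300,230:410],(540,540)));np.save('side3.npy',d);cv2.imwrite('pics/side3f.png',q)
E
```

```text
time_s: 3.75
ee_pos: [0.5374, -0.0301, 0.1444]
eef_rot: [-2.057, 1.565, 3.072]
force: [-0.3, 0.2, -0.1]
grip_width: 0.0611
time_s: 4.25
ee_pos: [0.5342, -0.0228, 0.1444]
eef_rot: [-2.047, 1.565, 3.081]
force: [-0.4, 0.7, 0.5]
grip_width: 0.0607
```

View pics/side3.png

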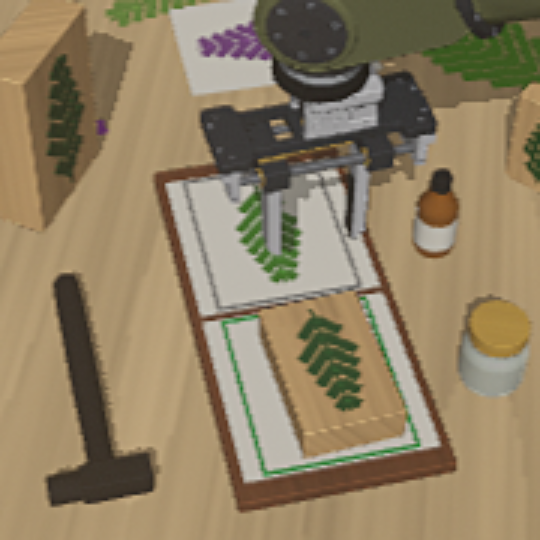

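The block has toppled and lies on the blank sheet, near the frame's right (robot-side) line. I measure its top face.

```bash
cat > lie.py <<'E'
from h import *
import sys,json
def lie(name,pic,d):
    P=pts(name,d);J=json.load(open('sheet.json'));th=J['th'];S=np.array(J['S'])
    A=np.array([[np.cos(th),np.sin(th)],[-np.sin(th),np.cos(th)]])
    b=(P[...,:2]-S)@A.T
    m=(P[...,2]>.044)&(P[...,2]<.058)&(abs(b[...,0])<.1)&(abs(b[...,1])<.12)
    z=np.median(P[m][:,2])
    m=cv2.morphologyEx(m.astype(np.uint8),cv2.MORPH_OPEN,np.ones((3,3)))
    c=max(cv2.findContours(m,0,2)[0],key=cv2.contourArea)[:,0]
    for nm,Q in(('ray',np.array([ray(name,u,v,.051)[:2] for u,v in c])),('depth',P[m>0][:,:2])):
        q=((Q-S)@A.T).astype(np.float32);r=cv2.minAreaRect(q)
        print(nm,'z %.4f'%z,'sheet-frame rect',np.round(r[0],4),np.round(r[1],4),round(r[2],1),'corners',(cv2.boxPoints(r)*1000).round(0).tolist(),'world ctr',(np.array(r[0])@A+S).round(4))
    f=P[m>0];k=np.linalg.lstsq(np.c_[f[:,:2],np.ones(len(f))],f[:,2],rcond=None)[0];print('slope',k[:2].round(3))
if __name__=='__main__':
    n=sys.argv[1]
    if len(sys.argv)>2: q=None;d=np.load(sys.argv[2])
    else: q,d=camera(n)
    lie(n,q,d)
E
python3 lie.py side side3.npy
python3 - <<'E'
from h import *
import json
# frame position check in the side view
q=cv2.imread('pics/side3f.png');hsv=cv2.cvtColor(q,cv2.COLOR_BGR2HSV)
g=(hsv[...,0]>45)&(hsv[...,0]<85)&(hsv[...,1]>70)
J=json.load(open('sheet.json'));th=J['th'];S=np.array(J['S']);A=np.array([[np.cos(th),np.sin(th)],[-np.sin(th),np.cos(th)]])
ys,xs=np.nonzero(g);b=np.array([A@(ray('side',u,v,.016)[:2]-S) for u,v in zip(xs,ys)])
for nm,m,ax in(('x-',(abs(b[:,0]+.067)<.012)&(abs(b[:,1])<.08),0),('x+',(abs(b[:,0]-.067)<.012)&(abs(b[:,1])<.08),0),('y+',(abs(b[:,1]-.084)<.012)&(abs(b[:,0])<.06),1)):
    print(nm,m.sum(),np.median(b[m],0).round(4), np.polyfit(b[m,1-ax],b[m,ax],1).round(4) if m.sum()>10 else '')
E
```

```text
ray z 0.0529 sheet-frame rect [-0.0084  0.0073] [0.092  0.1461] 3.1 corners [[-58.0, 78.0], [-50.0, -68.0], [42.0, -63.0], [33.0, 83.0]] world ctr [0.5079 0.0431]
depth z 0.0529 sheet-frame rect [-0.0089  0.0066] [0.0913 0.1461] 3.6 corners [[-59.0, 77.0], [-50.0, -69.0], [41.0, -63.0], [32.0, 82.0]] world ctr [0.5077 0.0423]
slope [-0.    -0.004]
x- 47 [-0.0687 -0.0157] [-0.0061 -0.0687]
x+ 57 [0.0657 0.0056] [-0.0003  0.0657]
y+ 65 [-0.0019  0.0841] [0.0001 0.0841]
```

The block lies flat (slope about 0.004). Its corners are x −58…42 and y −69…79 mm in the sheet frame, with limits of ±69 and ±86. Now I move over its middle and close the fingers.

```bash
python3 plan.py .508 .042 .085 23.8
```

```text
t 4.3 pos [ 0.5342 -0.0229  0.1444] y-head 23.8 F [-0.2 -0.7 -0.3] shift [ 59.6   2.6 -69.7] spin 0.001 tilt -1.0 w 0.061
```

```bash
python3 -m handwheel '[[[0,1,-25],0,1],[[0,2,-50],0,1],[[0,3,-70],0,1],[[20,3,-70],0,1],[[40,3,-70],0,1]]' 20; python3 -m handwheel '[[[8,0,0],0,1],[[12,0,0],0,1],[[16,0,0],0,1],[[16,0,0],0,1],[[16,0,0],0,1]]'; python3 plan.py .508 .042 .069 23.8
```

```text
time_s: 4.8
ee_pos: [0.5086, 0.0428, 0.1045]
eef_rot: [-2.075, 1.566, 3.054]
force: [0.8, -0.4, -0.3]
grip_width: 0.0245
time_s: 5.3
ee_pos: [0.5088, 0.0428, 0.0891]
eef_rot: [-2.092, 1.567, 3.038]
force: [0.2, 0.2, 0.6]
grip_width: 0.0007
t 5.3 pos [0.5088 0.0428 0.0891] y-head 23.9 F [0.2 0.2 0.6] shift [20.1 -1.   0.4] spin 0.002 tilt -1.0 w 0.001
```

```bash
python3 -m handwheel '[[[8,0,0],0,1],[[14,0,0],0,1],[[18,0,0],0,1],[[20,0,0],0,1],[[21,0,0],0,1]]'; python3 -m handwheel '[[[0.5,0,0],0,1],[[1,0,0],0,1],[[1.5,0,0],0,1],[[2,0,0],0,1],[[2,0,0],0,1]]'
```

```text
time_s: 5.8
ee_pos: [0.5087, 0.0428, 0.0677]
eef_rot: [-2.088, 1.567, 3.041]
force: [-0.1, -0.5, -0.1]
grip_width: 0.0005
time_s: 6.3
ee_pos: [0.5087, 0.0428, 0.0658]
eef_rot: [-2.085, 1.567, 3.045]
force: [0.7, -0.5, -0.3]
grip_width: 0.0006
```

```bash
python3 -m handwheel '[[[0.3,0,0],0,1],[[0.6,0,0],0,1],[[0.8,0,0],0,1],[[1,0,0],0,1],[[1,0,0],0,1]]'
```

```text
time_s: 6.8
ee_pos: [0.5087, 0.0428, 0.0652]
eef_rot: [-2.08, 1.567, 3.049]
force: [-2.9, -0.3, 7.6]
grip_width: 0.0004
```

```bash
python3 -m handwheel '[[[0.5,0,0],0,1],[[0.5,0,0],0,1],[[0.5,0,0],0,1],[[0.5,0,0],0,1],[[0.5,0,0],0,1]]'
```

```text
time_s: 7.3
ee_pos: [0.5087, 0.0428, 0.0652]
eef_rot: [-2.078, 1.567, 3.052]
force: [-3.3, 0.3, 8.5]
grip_width: 0.0005
```

```bash
python3 -m handwheel '[[[0.6,0,0],0,1],[[0.6,0,0],0,1],[[0.6,0,0],0,1],[[0.6,0,0],0,1],[[0.6,0,0],0,1]]'
python3 - <<'E'
from h import *
from lie import lie
q,d=camera('side');cv2.imwrite('pics/side4.png',cv2.resize(q[150:300,260:400],(560,600)));
try: lie('side',q,d)
except Exception as e: print(e)
o=get_obs();print(o['force'],o['ee_pos'],o['time_s'])
E
```

```text
time_s: 7.8
ee_pos: [0.5087, 0.0428, 0.0652]
eef_rot: [-2.084, 1.567, 3.046]
force: [-5.8, -0.6, 9.3]
grip_width: 0.0004
ray z 0.0529 sheet-frame rect [-0.0085  0.0134] [0.0924 0.1353] 3.2 corners [[-58.0, 78.0], [-51.0, -57.0], [41.0, -52.0], [34.0, 83.0]] world ctr [0.5057 0.0488]
depth z 0.0529 sheet-frame rect [-0.009   0.0124] [0.0914 0.1324] 3.4 corners [[-59.0, 76.0], [-51.0, -56.0], [41.0, -51.0], [33.0, 81.0]] world ctr [0.5055 0.0477]
slope [-0.006 -0.011]
[-4.87439618 -0.42305685  8.93468225] [0.50874732 0.04277809 0.0652563 ] 7.85
```

View pics/side4.png

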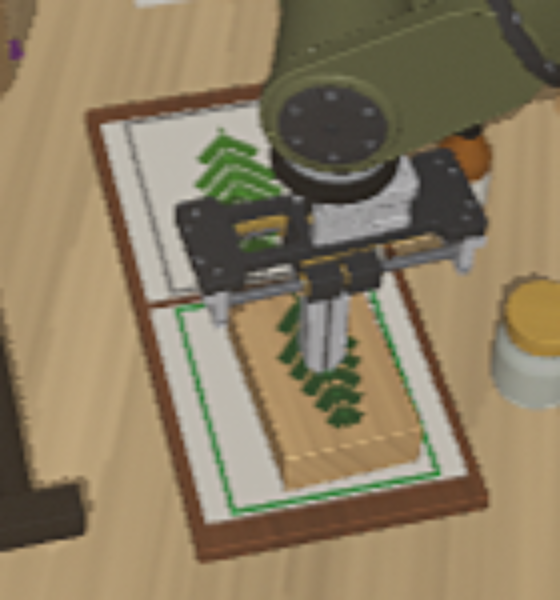

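The block is unmoved inside the frame with the fingertips on its middle. I relieve the sideways force a little.

```bash
python3 -m handwheel '[[[0.6,-0.1,-0.05],0,1],[[0.6,-0.2,-0.1],0,1],[[0.6,-0.2,-0.1],0,1],[[0.6,-0.2,-0.1],0,1],[[0.6,-0.2,-0.1],0,1]]'; python3 -m handwheel '[[[0.6,-0.2,-0.1],0,1],[[0.6,-0.2,-0.1],0,1],[[0.6,-0.2,-0.1],0,1],[[0.6,-0.2,-0.1],0,1],[[0.6,-0.2,-0.1],0,1]]'
```

```text
time_s: 8.35
ee_pos: [0.5087, 0.0428, 0.0653]
eef_rot: [-2.084, 1.568, 3.045]
force: [-2.6, 0.0, 8.8]
grip_width: 0.0004
time_s: 8.85
ee_pos: [0.5087, 0.0428, 0.0652]
eef_rot: [-2.089, 1.568, 3.041]
force: [-2.7, -0.0, 8.7]
grip_width: 0.0002
```

Steady at about 9 N downwards with a small side force; I hand in.

```bash
python3 -c "
from station import *
hand_in();o=get_obs();print(o['time_s'],o['force'],o['ee_pos'])"
```

```text
the job is handed in; nothing more can be done
the job is handed in; nothing more can be done
```

I pushed the block over near its top with the two fingers, and it fell flat onto the blank sheet. I then pressed on the middle of its upturned face with closed fingertips and handed the job in at about 8.9 s, still pressing. The hand-in gives no verdict, and the state could not be read afterwards.

**Placing:** Before pressing, the block's top face sloped by about 0.004. Its corners were at about x −58…42 mm and y −69…79 mm in the sheet frame. The limits are ±69 and ±86 mm, so the smallest margin was about 7 mm, at the far end. These figures come from the side camera only, which read the block about 6 mm too long; I allowed for that. In the side view during pressing, the block's visible edges had not shifted, and the bottle, jar and mallet looked undisturbed in the views I checked.

**Pressing:** The last readings were about 8.7 N straight down, a little under the 10 N asked. A side force of about 2.7 N remained after I reduced it from nearly 6 N. The tool was within about 2 mm of the block's middle as measured before pressing. A measurement during pressing put the middle about 7 mm away, but the arm hid the rear of the block then.

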